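# Set and lock the carving bench's air regulator

## Task

The bench lamp hangs over the air regulator: swing its arm to the free side until the lamp head is more than 15 cm to the side of the knob, and leave it there. Then turn the regulator knob clockwise until its pointer lines up with the little steel tab on the dial, and only after that slide the lock along its rails over the knob, fully home against its stop. Leave the tab as it is set and do not push about or knock over anything else on the bench.

Things in the scene. Friction and masses are not known exactly. Their poses are not given: they have to be found in the camera images.
- regulator: fixed aluminium air regulator station on the bench, 150 x 270 mm footprint, deck 43 mm high, white dial (106 mm diameter) on top with thin plain ticks. Origin on the bench right under the knob's upright axis; z up, x away from the robot (roughly), y along the lock's guide rails. The block runs from y = -185 to +85 mm, brass hose tail to y = +130 mm
- knob (a joint): the regulator knob's turn, rad: grows as the knob is turned clockwise seen from above, stops at 0 and 5.2; stays where left
- knob_grip (a point): point on the upright axis of the round black fluted knob, 76 mm above the bench, at mid grip. The knob is 38 mm diameter, its grip runs from 55 to 85 mm above the bench over a 56 mm skirt (top at 55 mm)
- pointer (a point): tip of the thin black pointer (4 mm wide) that sticks out of the knob's skirt and turns with it, 41 mm from the knob axis, 52 mm above the bench (a white line on the knob's top points the same way)
- mark_tip (a point): inner end of the mark: a small dark steel tab (10 x 5 x 6 mm) clamped on the rim of the dial, 41 mm from the knob axis, 52 mm above the bench. It is the only tab on the dial; always clockwise of the pointer at the start, by 1 to 4 rad (up to about 220 degrees). It must not be shifted
- lock (a joint): travel of the sliding lock, m: 0 to 0.02 at the start (beside the knob), 0.12 fully home at its end stop, centred over the knob; grows along the regulator's +y; about 2 N to slide
- lock_grip (a point): centre of the upright steel stub on top of the lock, 113 mm above the bench. The stub is 16 mm diameter, from 98 to 126 mm above the bench. The lock is a steel bridge 122 mm wide (x) by 60 mm long (y), its roof top 98 mm above the bench, clearing the knob. The stub slides in line with the knob axis and ends above it
- lamp_arm (a joint): swing of the lamp arm, rad: 0 = arm along the lamp's own -x, which points roughly at the knob; grows anticlockwise seen from above; range -1.9 to 1.9; stays where left
- lamp_grip (a point): grip point of the lamp head: middle of the upright wooden stub on top of the green shade, 249 mm above the bench. The stub is 16 mm diameter, free from 224 to 263 mm above the bench, the head's centre line runs down it. The shade is 88 mm wide and spans 152 to 215 mm above the bench
- lamp_pivot (a point): point on the upright hinge axis of the lamp arm, 217 mm above the bench, on top of the green post (28 mm diameter, round foot 104 mm) behind the regulator. The steel arm is a 14 mm bar, 210 mm from hinge axis to grip stub, 217 mm above the bench
- oil_bottle: tall closed amber bottle, 64 mm diameter, 235 mm tall, loose; origin at the centre of its underside. It stands left or right of the regulator, tall enough to be struck by the swinging lamp head. Bystander
- wax_jar: low glass jar with steel lid, 68 mm diameter, 80 mm tall, loose; origin at the centre of its underside. It stands on the other side from the bottle, low enough for the lamp head to pass over. Bystander
- blank: wooden block 50 x 80 x 40 mm tall, loose, behind the regulator, left of the lamp post; origin at the centre of its underside. Bystander
- driver: screwdriver, 160 mm long, lying to the left of the regulator, under 40 mm tall; its own x runs along it. Bystander
- mallet: hammer, 240 mm long, lying to the left of the regulator, under 50 mm tall; its own x runs along it. Bystander
- varnish_tin: tin, 74 mm diameter, 100 mm tall, loose, to the right of the regulator; origin at the centre of its underside. Bystander
- brush: brush, 200 mm long, lying to the right of the regulator, under 40 mm tall; its own x runs along it. Bystander

How it is judged:
By the outcome, as a careful person would: the job done as asked, in the order asked, and still so for the second after the job is handed in, with the robot touching nothing.
It also fails if it takes over 72 s, if anything falls off the work surface, if the arm or the gripper's body presses on something with over 40 N, if the wrist force passes 120 N, or if a joint passes its speed limit or range.

## Robot

A 7-joint arm with a two-finger parallel gripper is mounted at the origin on the work surface. World frame = base frame: x ahead of the robot, y to its left, z up, the work surface at z = 0. Lengths are in m, angles in degrees, forces in N, time in s.
With the tool pointing down it reaches from about 0.425 to 0.875 m from the base axis. Payload 4.7 kg.
Tool frame: the origin (TCP) lies on the mounting face of the last link; the fingertips stand 182 mm ahead of it and the grasp point (between the pads) lies 164 mm ahead of it; z points along the fingers, x is the direction in which the jaws open and shut, and the axes are right-handed (so a half turn about z gives the same grasp; the last joint's range is limited). The gripper opens to 87 mm and grips with 3 to 60 N. Pads are 19 mm wide; open, the fingers measure 117 mm over their backs; the gripper's body (75 mm by 190 mm) begins 51 mm behind the grasp point.
Start: joints at [72.313, 18.392, -4.016, 83.108, 1.295, 78.541, -3.26], TCP at [0.206, -0.616, 0.405] pointing down, gripper open.
Joint ranges: [-163.93, 163.93], [-17.29, 119.83], [-79.2, 71.16], [3.27, 140.29], [-89.18, 269.18], [5.43, 117.66], [-154.24, 154.24]. Speed limits (degrees/s): [147.25, 147.25, 180, 180, 180, 180, 180].

## Interface

Orientations are given as [roll, pitch, yaw] about the fixed x, y, z axes, in that order (R = Rz(yaw) Ry(pitch) Rx(roll)).
In Python, from cell import status, cams, env, outline_of, landmark_of gives the robot as it stands. The module is installed in compiled form; this text tells all that it offers.
- The arm moves only by the tool jog_arm, never from a script. Its argument "rows" is a list of rows, each a list of 7 numbers: the closure, from 0 (fully open) to 1 (shut), then the shift along the tool's x, y, z in m, then the turn, a rotation vector about the tool's x, y, z in degrees. A call has 1 to 12 rows; each row shifts and turns the commanded pose from where the row before left it, along the tool's axes as they then stand; what a row does not reach is not made up. A row lasts 1/12 s, in which the tool goes at most 41.7 mm and 7.16 degrees, less where a joint would pass 70% of its speed; a pose out of reach is approached as far as the arm can. A call with a gripper value outside its range is refused whole. The fingers move at their own pace and stop on an object; "grip_force" is the grip in N (left out, the last holds). Time passes only in rows, so rows that do not move let the fingers close. It gives the time, the measured TCP pose, the force and the opening at its end, in the units of the state.
- status.get_obs(): the state, without advancing time (a new reading comes with each control period).
- cams.read_camera(name): name is "scene" or "top" or "wrist"; returns (picture, depth): 420x560x3 uint8, red, green, blue; 420x560 float32, m along the optical axis (not along the pixel's ray), 0 where there is no reading.
- cams.camera_params(name): a dict with "vfov" (degrees; the focal length in pixels is half the picture's height over the tangent of half this angle, whatever the lens; pixels are square), "cx", "cy" (the principal point, pixels), "eye" and "attitude" of the camera in the world. Camera axes: x right, y up, looking along -z (the intrinsics and any distortion apply to the point x, -y, -z); pixel columns grow to the right and rows downward; lengths in m; the calibration is good to about 2 mm. A picture is of the moment at which its call begins: read the wrist's pose just before it. camera_params takes no time and is no camera call; for the wrist camera it gives the pose at the moment of the call.
- env.sign_off(): hands the job in, once; it reports no verdict.
Trained networks look in the newest picture that a camera, given by its name, has taken for a name from the list of things; names that differ only in an ending like _2 or _b are one class to them, and where a whole thing is asked for, a point or a joint stands for the part that bears it (a point fixed in the world has none). Each returns a list of dicts, best first, with "conf" (0 to 1); they miss things now and then, are a little off and sometimes report something else, mostly with a low value. They report only what shows in the picture. A call takes as long as a camera call.
- outline_of(camera, name): "pixels" (420x560 bool, what is visible of it) and "box" ([left, top, right, bottom] in pixels, round what is visible of it).
- landmark_of(camera, name): "position" ([row, column] in pixels: a listed point, or the origin of a listed thing).
The state is a dict: "time_s": time; "qpos": joint angles; "joint_velocities": joint speeds; "effort": joint torques, N m; "tool_pos": TCP position; "tool_rot": TCP orientation; "force": force on the tool from outside, world axes, zero at the start; "wrist_torque": the same for the moment, N m; "grip_width": finger opening in m.
Only numpy, scipy, OpenCV 4.12 (cv2) and the standard library are available. Lean on these libraries where they do the work, as an engineer would, in place of code of your own. Each camera call takes 0.05 s, during which the arm holds its last target. There are 200 camera calls.

## Working session

There is one attempt and no reset: what is moved stays moved. The work goes in short steps, Python scripts to look and compute and a tool call to move; the robot and the scene stay as the last step left them, time stands still between calls to the robot, and variables do not carry over. Pictures are saved under pics/ and viewed, about 8 in all and at most 12, crops included, and the job is handed in when it is done.

Besides the shell and the picture viewer there is one more tool, called after "Call:" by a JSON object that holds its "method" and its "body", one argument or row to a line. jog_arm: Moves the arm, as the interface text tells. Its arguments: {"type":"object","properties":{"rows":{"type":"array"},"grip_force":{"type":"number"}},"required":["rows"]}

```bash
mkdir -p pics; cat > h.py <<'E'
import numpy as np, cv2
from scipy.spatial.transform import Rotation as R
from cell import status, cams, env, outline_of, landmark_of
def att(a):
    a=np.array(a,float)
    if a.shape==(3,3): return a
    if a.size==4: return R.from_quat(a).as_matrix()
    return R.from_euler('xyz',a,degrees=True).as_matrix()
def ray(p,rc):
    f=210/np.tan(np.radians(p['vfov'])/2)
    d=np.array([(rc[1]-p['cx'])/f,-(rc[0]-p['cy'])/f,-1.]); return att(p['attitude'])@d
def atz(p,rc,z):
    d=ray(p,rc); e=np.array(p['eye']); return e+d*(z-e[2])/d[2]
def proj(p,X):
    f=210/np.tan(np.radians(p['vfov'])/2)
    c=att(p['attitude']).T@(np.array(X)-p['eye']); return np.array([p['cy']+f*c[1]/c[2],p['cx']-f*c[0]/c[2]])
def pts(p,D,mask):
    r,c=np.nonzero(mask&(D>0)); f=210/np.tan(np.radians(p['vfov'])/2); d=D[r,c]
    C=np.stack([(c-p['cx'])/f*d,-(r-p['cy'])/f*d,-d],1); return C@att(p['attitude']).T+np.array(p['eye'])
def save(n,im): cv2.imwrite('pics/'+n+'.png',im[:,:,::-1])
E
python3 - <<'E'
from h import *
print(status.get_obs())
Z=dict(knob_grip=.076,pointer=.052,mark_tip=.052,lock_grip=.113,lamp_grip=.249,lamp_pivot=.217,oil_bottle=0,wax_jar=0,regulator=0,varnish_tin=0,blank=0)
ims=[]
for c in('top','scene'):
    p=cams.camera_params(c);print(c,p);im,D=cams.read_camera(c);ims.append(im)
    for n,z in Z.items():
        l=landmark_of(c,n)
        print(n,[(round(q['conf'],2),np.round(q['position']),atz(p,q['position'],z).round(3)[:2]) for q in l[:2]])
save('a',ims[0]);save('b',ims[1])
E
```

```text
{'time_s': 0.0, 'qpos': array([72.3121946 , 18.43729568, -4.01520942, 83.17700534,  1.29600472,
       78.54046999, -3.26053843]), 'joint_velocities': array([-0.01829141,  0.00804742, -0.02819861, -0.00890107,  0.1237793 ,
        0.00653712,  0.03521821]), 'effort': array([-6.39753507e-04, -4.91274047e+01, -4.04133741e-01, -3.12528992e+01,
       -6.39001513e-02,  4.35206573e-02,  1.69535642e-04]), 'tool_pos': array([ 0.20609437, -0.61622932,  0.40366271]), 'tool_rot': array([ 1.79993034e+02,  1.09470139e-01, -7.15030486e+01]), 'force': array([-0.0016132 , -0.36091018,  0.44839884]), 'wrist_torque': array([ 0.01339783, -0.04130572, -0.02610602]), 'grip_width': 0.0871575848622994}
top {'vfov': 56.14256309917189, 'cx': 278.9769171990242, 'cy': 203.95638112902506, 'eye': array([0.3545454 , 0.03067492, 1.10808377]), 'attitude': array([ 10.70481155,  -1.2597729 , -88.66101745])}
knob_grip [(0.72, array([174., 355.]), array([ 0.638, -0.192])), (0.66, array([225., 294.]), array([ 0.494, -0.027]))]
pointer [(0.54, array([242., 300.]), array([ 0.451, -0.046]))]
mark_tip []
lock_grip [(0.91, 
[... 900 characters left out ...]
, -0.039]))]
pointer [(0.5, array([216., 257.]), array([ 0.473, -0.046]))]
mark_tip []
lock_grip [(0.84, array([227., 233.]), array([ 0.531, -0.135]))]
lamp_grip [(0.98, array([177., 286.]), array([0.485, 0.047])), (0.24, array([199., 308.]), array([0.578, 0.084]))]
lamp_pivot [(0.79, array([243., 301.]), array([0.691, 0.033]))]
oil_bottle [(0.64, array([280., 222.]), array([ 0.643, -0.203]))]
wax_jar [(0.79, array([228., 329.]), array([0.547, 0.186]))]
regulator [(0.81, array([230., 263.]), array([ 0.498, -0.036])), (0.25, array([194., 336.]), array([0.419, 0.255]))]
varnish_tin [(0.97, array([258., 184.]), array([ 0.536, -0.307]))]
blank [(0.86, array([263., 332.]), array([0.674, 0.152]))]
```

View pics/a.png

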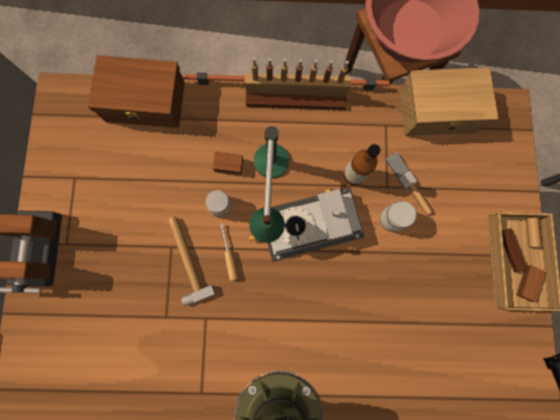

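View pics/b.png

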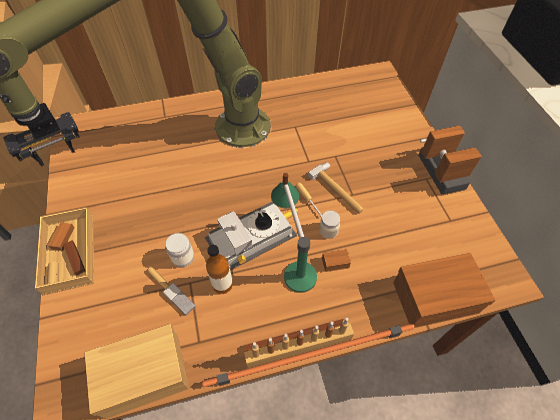

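The top view shows the lamp head at about (row 222, col 266), its post at (135, 271) and the knob at (227, 296). The lock is at (210, 335), with the amber bottle to its right at (165, 358) and the wax jar to the left at (203, 218). The free side is therefore left (+y). The scene view agrees.

```bash
cat > plan.py <<'E'
# plan.py "x y z yaw n" ... : rows from the present TCP pose (grasp point = TCP z-.164), tool kept pointing down
import sys; from h import *
def plan(wps,start=None):
    o=status.get_obs(); P=o['tool_pos'].copy(); M=R.from_euler('xyz',o['tool_rot'],degrees=True)
    out=[]
    for x,y,z,yaw,n in wps:
        n=int(n); T=R.from_euler('xyz',[180,0,yaw],degrees=True)
        Y=M.as_euler('xyz',degrees=True)[2]; dy=(yaw-Y+180)%360-180; S=P.copy()
        M0=M
        for i in range(1,n+1):
            tgt=S+(np.array([x,y,z+.164])-S)*i/n
            Tn=R.from_euler('xyz',[180,0,Y+dy*i/n],degrees=True)
            s=M.inv().apply(tgt-P).round(4); t=np.degrees((M.inv()*Tn).as_rotvec()).round(2)
            out.append(list(s)+list(t)); P=P+M.apply(s); M=M*R.from_rotvec(np.radians(t))
    return out
if __name__=='__main__':
    o=status.get_obs(); print(o['time_s'],o['tool_pos'].round(4),o['tool_rot'].round(2),o['qpos'].round(1),o['force'].round(1),round(o['grip_width'],4))
    for i,r in enumerate(plan([list(map(float,a.split())) for a in sys.argv[1:]])):
        if i%12==0: print()
        print('['+','.join('%g'%(v+0) for v in r)+'],')
E
python3 plan.py "0.20 -0.61 0.31 -71.5 3" "0.40 -0.38 0.31 -30 9" "0.485 0.046 0.30 50 12"
```

```text
1.2 [ 0.2062 -0.6164  0.4048] [ 1.80e+02 -1.00e-02 -7.15e+01] [72.3 18.4 -4.  83.1  1.3 78.5 -3.3] [-0.2  0.  -0.1] 0.0869

[-0.0027,0.0013,-0.0231,0,-0.01,0],
[-0.0027,0.0013,-0.023,0,0,0],
[-0.0027,0.0012,-0.0231,0,0,0],
[-0.0172,-0.0292,0,0,0.01,-4.61],
[-0.0148,-0.0304,0,0,0,-4.61],
[-0.0122,-0.0316,0,0,0,-4.61],
[-0.0098,-0.0324,0,0,0,-4.62],
[-0.007,-0.0332,0,0,0,-4.61],
[-0.0044,-0.0335,0,0,0,-4.61],
[-0.0017,-0.0339,0,0,0,-4.61],
[0.0011,-0.0338,0,0,0,-4.61],
[0.0038,-0.0336,0,0,0,-4.61],

[-0.0116,-0.0343,0.0008,0,0,-6.67],
[-0.0076,-0.0354,0.0009,0.01,0,-6.66],
[-0.0034,-0.036,0.0008,0,0,-6.67],
[0.0008,-0.0362,0.0008,0,0,-6.67],
[0.005,-0.0359,0.0009,0,0,-6.66],
[0.0092,-0.035,0.0008,0,0,-6.67],
[0.0131,-0.0338,0.0008,0,0,-6.67],
[0.017,-0.0319,0.0009,0,0,-6.67],
[0.0205,-0.0298,0.0008,0,0,-6.66],
[0.0239,-0.0272,0.0008,0,0,-6.67],
[0.0269,-0.0243,0.0009,0,-0.01,-6.67],
[0.0295,-0.021,0.0008,0,0,-6.66],
```

Call:
{"method": "jog_arm", "body": {
  "rows": [
    [0, -0.003, 0.001, -0.023, 0, 0, 0],
    [0, -0.003, 0.001, -0.023, 0, 0, 0],
    [0, -0.003, 0.001, -0.023, 0, 0, 0],
    [0, -0.017, -0.029, 0, 0, 0, -4.6],
    [0, -0.015, -0.03, 0, 0, 0, -4.6],
    [0, -0.012, -0.032, 0, 0, 0, -4.6],
    [0, -0.01, -0.032, 0, 0, 0, -4.6],
    [0, -0.007, -0.033, 0, 0, 0, -4.6],
    [0, -0.004, -0.034, 0, 0, 0, -4.6],
    [0, -0.002, -0.034, 0, 0, 0, -4.6],
    [0, 0.001, -0.034, 0, 0, 0, -4.6],
    [0, 0.004, -0.034, 0, 0, 0, -4.6]
  ]
}}

```text
time_s: 2.2
tool_pos: [0.4016, -0.3773, 0.4741]
tool_rot: [180.0, -0.0, -29.9]
force: [0.1, -0.4, 0.7]
grip_width: 0.087
```

Call:
{"method": "jog_arm", "body": {
  "rows": [
    [0, -0.012, -0.034, 0.001, 0, 0, -6.7],
    [0, -0.008, -0.035, 0.001, 0, 0, -6.7],
    [0, -0.003, -0.036, 0.001, 0, 0, -6.7],
    [0, 0.001, -0.036, 0.001, 0, 0, -6.7],
    [0, 0.005, -0.036, 0.001, 0, 0, -6.7],
    [0, 0.009, -0.035, 0.001, 0, 0, -6.7],
    [0, 0.013, -0.034, 0.001, 0, 0, -6.7],
    [0, 0.017, -0.032, 0.001, 0, 0, -6.7],
    [0, 0.02, -0.03, 0.001, 0, 0, -6.7],
    [0, 0.024, -0.027, 0.001, 0, 0, -6.7],
    [0, 0.027, -0.024, 0.001, 0, 0, -6.7],
    [0, 0.03, -0.021, 0.001, 0, 0, -6.7]
  ]
}}

```text
time_s: 3.2
tool_pos: [0.4844, 0.049, 0.4621]
tool_rot: [179.9, 0.0, 50.6]
force: [0.8, -0.4, -0.7]
grip_width: 0.087
```

```bash
python3 - <<'E'
from h import *
o=status.get_obs(); p=cams.camera_params('wrist'); im,D=cams.read_camera('wrist'); save('w1',im); print(p)
for n,z in dict(lamp_grip=.249,lamp_pivot=.217,knob_grip=.076,lock_grip=.113).items():
    print(n,[(round(q['conf'],2),np.round(q['position']),atz(p,q['position'],z).round(4)[:2]) for q in landmark_of('wrist',n)[:2]])
E
python3 plan.py "0.486 0.046 0.30 60 2" "0.486 0.046 0.252 60 4"
```

```text
{'vfov': 62.59103483015917, 'cx': 278.3354876207658, 'cy': 207.23381595710623, 'eye': array([0.42313398, 0.0987676 , 0.44217512]), 'attitude': array([-1.67489882e+01, -3.04959701e-02,  5.05875491e+01])}
lamp_grip [(0.67, array([242., 270.]), array([0.4821, 0.0444]))]
lamp_pivot [(0.47, array([205., 205.]), array([0.4429, 0.0185]))]
knob_grip [(0.57, array([230., 231.]), array([ 0.4949, -0.029 ]))]
lock_grip [(0.93, array([317., 173.]), array([ 0.523 , -0.1335]))]
3.45 [0.4846 0.0468 0.4617] [1.7998e+02 4.0000e-02 5.0260e+01] [ 35.3  -1.9 -42.5  99.1  -1.2  82.3  43.3] [-0.5 -1.  -0.4] 0.0871

[0.0001,0.0008,-0.0011,0.02,0.04,-4.87],
[0.0001,0.0008,-0.0012,0,0,-4.87],
[0,0,0.012,0,0,0],
[0,0,0.012,0,0,0],
[0,0,0.012,0,0,0],
[0,0,0.012,0,0,0],
```

View pics/w1.png

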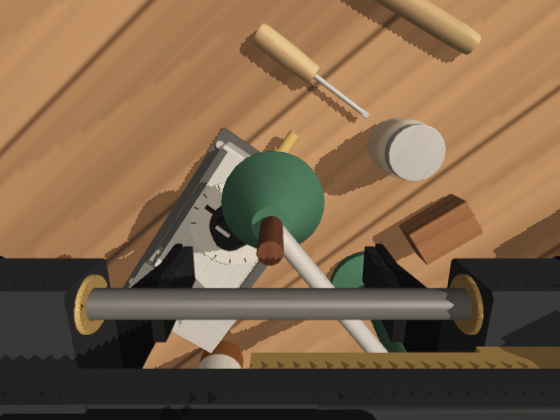

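The wrist view shows the lamp stub at (242, 270), centred between the fingers. The arm bar runs down and right to the post. I'll lower and grip.

Call:
{"method": "jog_arm", "body": {
  "rows": [
    [0, 0.001, 0.001, 0.01, 0, 0, 0],
    [0, 0, 0, 0.012, 0, 0, 0],
    [0, 0, 0, 0.012, 0, 0, 0],
    [0, 0, 0, 0.012, 0, 0, 0],
    [0.8, 0, 0, 0, 0, 0, 0],
    [0.85, 0, 0, 0, 0, 0, 0],
    [0.9, 0, 0, 0, 0, 0, 0],
    [1, 0, 0, 0, 0, 0, 0],
    [1, 0, 0, 0, 0, 0, 0],
    [1, 0, 0, 0, 0, 0, 0]
  ],
  "grip_force": 15
}}

```text
time_s: 4.28
tool_pos: [0.4862, 0.0474, 0.4162]
tool_rot: [180.0, -0.0, 50.3]
force: [0.1, -0.0, 0.4]
grip_width: 0.055
```

```bash
cat > arc.py <<'E'
from plan import *
o=status.get_obs(); print(o['time_s'],o['tool_pos'],o['tool_rot'],o['force'],o['grip_width'],o['qpos'].round(1))
P=o['tool_pos']; c=np.array([.694,.036]); v=P[:2]-c; L=np.hypot(*v); print('L',L)
c=P[:2]-v/L*.21; a0=np.arctan2(v[1],v[0]); y0=o['tool_rot'][2]; w=[]
for i in range(1,25):
    a=a0-np.radians(2.6*i); w.append([c[0]+.21*np.cos(a),c[1]+.21*np.sin(a),P[2]-.164,y0-2.6*i,1])
for r in plan(w): print(['%g'%x for x in r])
print(w[-1])
E
python3 arc.py
```

```text
4.2833 [0.48618815 0.04742938 0.41622976] [ 1.79951447e+02 -2.68709564e-02  5.02956588e+01] [ 0.09154486 -0.02803154  0.35894663] 0.05495892077942454 [ 35.   -0.3 -43.  103.1  -0.2  77.   42.3]
L 0.2081259174196485
['0.0078', '-0.0055', '-0', '0.05', '-0.03', '2.6']
['0.0078', '-0.0055', '-0', '-0', '0', '2.6']
['0.0077', '-0.0055', '-0', '-0', '0', '2.6']
['0.0078', '-0.0055', '-0', '-0', '0', '2.6']
['0.0078', '-0.0055', '-0', '-0', '0', '2.6']
['0.0078', '-0.0055', '-0', '-0', '0', '2.6']
['0.0078', '-0.0055', '-0', '-0', '0', '2.6']
['0.0077', '-0.0055', '-0', '-0', '0', '2.6']
['0.0078', '-0.0055', '-0', '-0', '0', '2.6']
['0.0078', '-0.0055', '-0', '-0', '0', '2.6']
['0.0078', '-0.0055', '-0', '-0', '0', '2.6']
['0.0078', '-0.0055', '-0', '-0', '0', '2.6']
['0.0078', '-0.0055', '-0', '-0', '0', '2.6']
['0.0077', '-0.0055', '-0', '-0', '0', '2.6']
['0.0078', '-0.0055', '-0', '-0', '0', '2.6']
['0.0078', '-0.0055', '-0', '-0', '0', '2.6']
['0.0078', '-0.0055', '-0', '-0', '0', '2.6']
['0.0078', '-0.0055', '-0', '-0', '0', '2.6']
['0.0077', '-0.0055', '-0', '0', '0', '2.6']
['0.0078', '-0.0055', '-0', '0', '0', '2.6']
['0.0078', '-0.0055', '-0', '0', '0', '2.6']
['0.0078', '-0.0055', '-0', '0', '0', '2.6']
['0.0078', '-0.0055', '-0', '0', '0', '2.6']
['0.0077', '-0.0055', '-0', '0', '0', '2.6']
[np.float64(0.6089458649419198), np.float64(0.22706187265615013), np.float64(0.25222976482951853), np.float64(-12.104341177067653), 1]
```

Fingers are still closing; keep closing, then swing along the arc, where every row is the same in tool axes.

Call:
{"method": "jog_arm", "body": {
  "rows": [
    [1, 0, 0, 0, 0, 0, 0],
    [1, 0, 0, 0, 0, 0, 0],
    [1, 0, 0, 0, 0, 0, 0],
    [1, 0, 0, 0, 0, 0, 0],
    [1, 0, 0, 0, 0, 0, 0],
    [1, 0, 0, 0, 0, 0, 0],
    [1, 0, 0, 0, 0, 0, 0],
    [1, 0, 0, 0, 0, 0, 0],
    [1, 0, 0, 0, 0, 0, 0]
  ]
}}

```text
time_s: 5.03
tool_pos: [0.4854, 0.0473, 0.4153]
tool_rot: [-179.9, 0.1, 50.3]
force: [-6.2, -0.9, 1.4]
grip_width: 0.0155
```

Call:
{"method": "jog_arm", "body": {
  "rows": [
    [1, 0.002, -0.0015, 0, 0, 0, 0.7],
    [1, 0.004, -0.003, 0, 0, 0, 1.3],
    [1, 0.0078, -0.0055, 0, 0, 0, 2.6]
  ]
}}

```text
time_s: 5.28
tool_pos: [0.4868, 0.0636, 0.4153]
tool_rot: [-179.9, 0.2, 45.5]
force: [-5.7, -0.8, 0.7]
grip_width: 0.0156
```

Call:
{"method": "jog_arm", "body": {
  "rows": [
    [1, 0.0078, -0.0055, 0, 0, 0, 2.6],
    [1, 0.0078, -0.0055, 0, 0, 0, 2.6],
    [1, 0.0078, -0.0055, 0, 0, 0, 2.6],
    [1, 0.0078, -0.0055, 0, 0, 0, 2.6],
    [1, 0.0078, -0.0055, 0, 0, 0, 2.6],
    [1, 0.0078, -0.0055, 0, 0, 0, 2.6],
    [1, 0.0078, -0.0055, 0, 0, 0, 2.6],
    [1, 0.0078, -0.0055, 0, 0, 0, 2.6],
    [1, 0.0078, -0.0055, 0, 0, 0, 2.6],
    [1, 0.0078, -0.0055, 0, 0, 0, 2.6]
  ]
}}

```text
time_s: 6.12
tool_pos: [0.5204, 0.1544, 0.4153]
tool_rot: [-179.9, 0.1, 19.6]
force: [-4.5, 1.0, 0.8]
grip_width: 0.0153
```

Call:
{"method": "jog_arm", "body": {
  "rows": [
    [1, 0.0078, -0.0055, 0, 0, 0, 2.6],
    [1, 0.0078, -0.0055, 0, 0, 0, 2.6],
    [1, 0.0078, -0.0055, 0, 0, 0, 2.6],
    [1, 0.0078, -0.0055, 0, 0, 0, 2.6],
    [1, 0.0078, -0.0055, 0, 0, 0, 2.6],
    [1, 0.0078, -0.0055, 0, 0, 0, 2.6],
    [1, 0.0078, -0.0055, 0, 0, 0, 2.6],
    [1, 0.0078, -0.0055, 0, 0, 0, 2.6],
    [1, 0.0078, -0.0055, 0, 0, 0, 2.6],
    [1, 0.004, -0.003, 0, 0, 0, 1.3],
    [1, 0, 0, 0, 0, 0, 0]
  ]
}}

```text
time_s: 7.03
tool_pos: [0.5865, 0.2172, 0.4154]
tool_rot: [-179.8, 0.0, -4.9]
force: [-1.3, 2.6, -1.2]
grip_width: 0.0155
```

Call:
{"method": "jog_arm", "body": {
  "rows": [
    [0.5, 0, 0, 0, 0, 0, 0],
    [0, 0, 0, 0, 0, 0, 0],
    [0, 0, 0, 0, 0, 0, 0],
    [0, 0, 0, 0, 0, 0, 0],
    [0, 0, 0, 0, 0, 0, 0],
    [0, 0, 0, 0, 0, 0, 0],
    [0, 0, 0, -0.015, 0, 0, 0],
    [0, 0, 0, -0.03, 0, 0, 0],
    [0, 0, 0, -0.03, 0, 0, 0]
  ]
}}

```text
time_s: 7.78
tool_pos: [0.5861, 0.2147, 0.4905]
tool_rot: [179.9, 0.1, -5.0]
force: [1.0, 0.7, 0.7]
grip_width: 0.0671
```

```bash
python3 plan.py "0.42 0.05 0.28 30 9"
```

```text
7.7833 [0.5861 0.2147 0.4905] [ 1.7992e+02  1.3000e-01 -5.0200e+00] [ 11.8  18.9 -44.9  77.8  13.2  88.7 -36.8] [1.  0.7 0.7] 0.0671

[-0.0168,0.0198,0.0052,0.07,0.13,-3.89],
[-0.0181,0.0187,0.0052,0,0,-3.89],
[-0.0193,0.0174,0.0052,0,0,-3.89],
[-0.0204,0.016,0.0052,0,0,-3.89],
[-0.0215,0.0147,0.0051,0,0,-3.89],
[-0.0224,0.0131,0.0052,0,0,-3.9],
[-0.0233,0.0115,0.0052,0,0,-3.89],
[-0.024,0.01,0.0052,0,0,-3.89],
[-0.0246,0.0083,0.0051,0,0,-3.89],
```

```bash
python3 plan.py "0.47 -0.03 0.26 90 15"
```

```text
7.7833 [0.5861 0.2147 0.4905] [ 1.7992e+02  1.3000e-01 -5.0200e+00] [ 11.8  18.9 -44.9  77.8  13.2  88.7 -36.8] [1.  0.7 0.7] 0.0671

[-0.0063,0.0169,0.0045,0.07,0.13,-6.33],
[-0.0081,0.0162,0.0044,0,0,-6.34],
[-0.0098,0.0151,0.0044,0,0,-6.33],
[-0.0115,0.014,0.0045,0,0,-6.34],
[-0.0129,0.0126,0.0044,0,0,-6.33],
[-0.0142,0.0111,0.0045,0,0,-6.34],
[-0.0154,0.0095,0.0044,0,0,-6.33],
[-0.0163,0.0077,0.0044,0,0,-6.34],
[-0.0171,0.0058,0.0045,0,0,-6.33],
[-0.0176,0.004,0.0044,0,0,-6.34],
[-0.0179,0.002,0.0044,0,0,-6.33],
[-0.0181,0,0.0045,0,0,-6.33],

[-0.0179,-0.002,0.0044,0,0,-6.34],
[-0.0176,-0.004,0.0045,0,0,-6.33],
[-0.0171,-0.0059,0.0044,0,0,-6.34],
```

Call:
{"method": "jog_arm", "body": {
  "rows": [
    [0, -0.006, 0.017, 0, 0, 0, -6.3],
    [0, -0.008, 0.016, 0, 0, 0, -6.3],
    [0, -0.01, 0.015, 0, 0, 0, -6.3],
    [0, -0.0115, 0.014, 0, 0, 0, -6.3],
    [0, -0.013, 0.0126, 0.006, 0, 0, -6.3],
    [0, -0.014, 0.011, 0.006, 0, 0, -6.3],
    [0, -0.0155, 0.0095, 0.006, 0, 0, -6.3],
    [0, -0.0165, 0.0077, 0.006, 0, 0, -6.3],
    [0, -0.017, 0.006, 0.006, 0, 0, -6.3],
    [0, -0.0175, 0.004, 0.006, 0, 0, -6.3],
    [0, -0.018, 0.002, 0.006, 0, 0, -6.3],
    [0, -0.018, 0, 0.006, 0, 0, -6.3]
  ]
}}

```text
time_s: 8.78
tool_pos: [0.4925, 0.0191, 0.4426]
tool_rot: [180.0, 0.0, 70.9]
force: [-0.7, -0.4, -0.2]
grip_width: 0.0872
```

Call:
{"method": "jog_arm", "body": {
  "rows": [
    [0, -0.018, -0.002, 0.006, 0, 0, -6.3],
    [0, -0.0175, -0.004, 0.006, 0, 0, -6.3],
    [0, -0.017, -0.006, 0.006, 0, 0, -6.3],
    [0, 0, 0, 0, 0, 0, 0],
    [0, 0, 0, 0, 0, 0, 0]
  ]
}}

```text
time_s: 9.2
tool_pos: [0.469, -0.0294, 0.4247]
tool_rot: [180.0, 0.0, 89.3]
force: [1.3, 0.4, 0.6]
grip_width: 0.0869
```

```bash
cat > look.py <<'E'
import sys; from h import *
n=sys.argv[1]
for c in ('wrist','top','scene'):
    p=cams.camera_params(c); im,D=cams.read_camera(c)
    if c=='wrist': save(n,im); np.savez(n,im=im,D=D,**{k:p[k] for k in p})
    for k,z in dict(knob_grip=.076,pointer=.052,mark_tip=.052,lock_grip=.113,lamp_grip=.249).items():
        if c!='wrist' and k in('pointer','mark_tip'): continue
        print(c,k,[(round(q['conf'],2),np.round(q['position'],1),atz(p,q['position'],z).round(4)[:2]) for q in landmark_of(c,k)[:2]])
o=status.get_obs();print(o['time_s'],o['tool_pos'],o['tool_rot'],o['qpos'].round(1))
E
python3 look.py w2
```

```text
wrist knob_grip [(0.82, array([213.8, 277.4]), array([ 0.4951, -0.0311]))]
wrist pointer [(0.67, array([171.6, 265.5]), array([ 0.4568, -0.043 ]))]
wrist mark_tip [(0.39, array([204.8, 314.5]), array([0.4932, 0.0083]))]
wrist lock_grip [(0.96, array([254.5, 165.4]), array([ 0.5213, -0.1344]))]
wrist lamp_grip []
top knob_grip []
top lock_grip []
top lamp_grip [(0.73, array([170.9, 189.3]), array([0.5873, 0.2187])), (0.66, array([205.5, 219.3]), array([0.5103, 0.1475]))]
scene knob_grip [(0.75, array([220.4, 261.5]), array([ 0.5063, -0.039 ]))]
scene lock_grip [(0.81, array([228.4, 231.7]), array([ 0.5342, -0.1386]))]
scene lamp_grip []
9.9 [ 0.46938927 -0.02868976  0.42472185] [-1.79997531e+02  1.67097595e-03  8.94924289e+01] [ 44.1  -3.5 -41.6 104.5  -2.4  78.1  92.5]
```

View pics/w2.png

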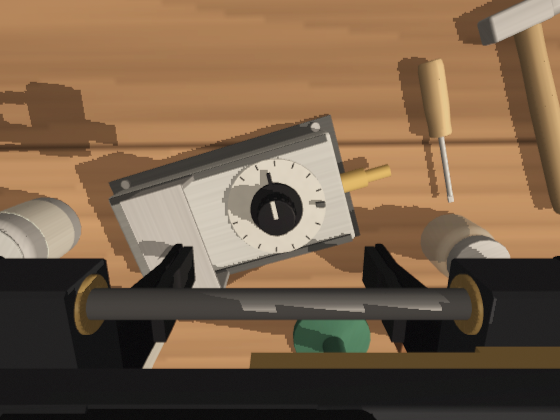

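The wrist view shows the pointer at about (171, 266), toward the robot, and the dark tab at about (204, 318) on the right. The knob is at (214, 277). I'll zoom in to confirm.

```bash
python3 - <<'E'
from h import *
d=np.load('w2.npz');im=d['im'];p={k:d[k] for k in('vfov','cx','cy','eye','attitude')}
save('w2c',cv2.resize(im[145:265,215:345],None,fx=6,fy=6,scale=0) if 0 else cv2.resize(im[150:260,215:345],None,fx=6,fy=5.4,interpolation=cv2.INTER_CUBIC))
# rectified top-down view of plane z=.052 about the knob: 0.25 mm/px, dump for later
E
```

```text
(no output)
```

View pics/w2c.png

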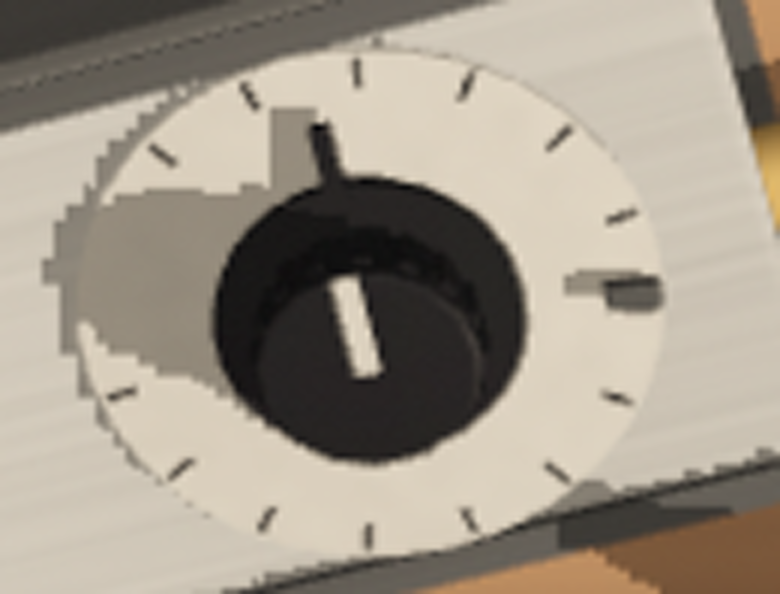

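```bash
python3 - <<'E'
from h import *
d=np.load('w2.npz');p={k:d[k] for k in('vfov','cx','cy','eye','attitude')}
rc=lambda y,x:(150+(y+.5)/5.4-.5,215+(x+.5)/6-.5)
W=lambda y,x,z:atz(p,rc(y,x),z)[:2]
im=d['im'].astype(int)
# dial edge points by eye, z ~.045
E=np.array([W(y,x,.045) for y,x in((48,380),(130,555),(290,664),(400,640),(550,370),(505,165),(300,78))])
A=np.c_[2*E,np.ones(len(E))];s=np.linalg.lstsq(A,(E**2).sum(1),rcond=None)[0];c=s[:2];print('dial c',c,'r',np.sqrt(s[2]+c@c))
S=np.array([W(y,x,.055) for y,x in((318,213),(318,527),(178,370),(463,372))]);
A=np.c_[2*S,np.ones(4)];s=np.linalg.lstsq(A,(S**2).sum(1),rcond=None)[0];print('skirt c',s[:2],np.sqrt(s[2]+s[:2]@s[:2]))
for c in(c,s[:2],np.array([.4951,-.0311])):
    P=W(125,318,.052)-c;Mi=W(292,605,.052)-c;Mo=W(292,660,.052)-c;Mc=W(292,633,.052)-c
    a=lambda v:np.degrees(np.arctan2(v[1],v[0]))
    print(c,'ptr',a(P),np.hypot(*P),'mark',a(Mi),a(Mc),a(Mo),np.hypot(*Mi),'cw',[(a(P)-a(m))%360 for m in(Mi,Mc,Mo)])
L=W(378,368,.085)-W(275,343,.085);print('white line dir',np.degrees(np.arctan2(-L[1],-L[0])), 'pointer dir',np.degrees(np.arctan2(*(W(125,318,.052)-W(185,337,.052))[::-1])))
E
```

```text
dial c [ 0.4987639  -0.03352358] r 0.053116859713676266
skirt c [ 0.49713428 -0.03241445] 0.028480873957351303
[ 0.4987639  -0.03352358] ptr -169.8110134450829 0.04135922913085458 mark 98.9740703977782 97.98192688763312 97.19921206184058 0.043319086805734416 cw [np.float64(91.21491615713887), np.float64(92.207059667284), np.float64(92.98977449307654)]
[ 0.49713428 -0.03241445] ptr -167.8328251762589 0.039975330784939304 mark 97.0135289554063 96.1987043010647 95.56005795187814 0.041993916696255455 cw [np.float64(95.15364586833482), np.float64(95.9684705226764), np.float64(96.60711687186296)]
[ 0.4951 -0.0311] ptr -165.26849341832042 0.03830214041986181 mark 94.38221270245619 93.82614189966293 93.39367358734103 0.04048359240303941 cw [np.float64(100.34929387922341), np.float64(100.90536468201663), np.float64(101.33783299433856)]
white line dir -169.1554755265979 pointer dir -165.51077995913266
```

```bash
python3 plan.py "0.4973 -0.0322 0.13 65 6" "0.4973 -0.0322 0.081 65 3"
```

```text
9.9 [ 0.4694 -0.0287  0.4247] [-180.      0.     89.49] [ 44.1  -3.5 -41.6 104.5  -2.4  78.1  92.5] [-0.1  0.2 -0.7] 0.0872

[-0.0005,0.0047,0.0218,0,0,4.08],
[-0.0003,0.0046,0.0218,0,0,4.08],
[0.0002,0.0047,0.0218,0,0,4.09],
[0.0004,0.0047,0.0217,0,0,4.08],
[0.0008,0.0046,0.0218,0,0,4.08],
[0.0011,0.0046,0.0218,0,0,4.08],
[0,0,0.0163,0,0,0],
[0,0,0.0164,0,0,0],
[0,0,0.0163,0,0,0],
```

Call:
{"method": "jog_arm", "body": {
  "rows": [
    [0, -0.0005, 0.0047, 0.022, 0, 0, 4.1],
    [0, -0.0003, 0.0046, 0.022, 0, 0, 4.1],
    [0, 0.0002, 0.0047, 0.022, 0, 0, 4.1],
    [0, 0.0004, 0.0047, 0.022, 0, 0, 4.1],
    [0, 0.0008, 0.0046, 0.022, 0, 0, 4.1],
    [0, 0.0011, 0.0046, 0.0205, 0, 0, 4.1],
    [0, 0, 0, 0.0163, 0, 0, 0],
    [0, 0, 0, 0.0163, 0, 0, 0],
    [0, 0, 0, 0.0163, 0, 0, 0],
    [0, 0, 0, 0, 0, 0, 0]
  ],
  "grip_force": 25
}}

```text
time_s: 10.73
tool_pos: [0.4958, -0.0325, 0.2423]
tool_rot: [-179.7, 0.1, 64.9]
force: [-0.9, -0.7, 0.2]
grip_width: 0.0869
```

```bash
python3 plan.py "0.4973 -0.0322 0.081 65 1"
```

```text
10.7333 [ 0.4958 -0.0325  0.2423] [-1.7967e+02  6.0000e-02  6.4890e+01] [ 39.7  12.4 -42.2 113.7   9.7  57.8  57.8] [-0.9 -0.7  0.2] 0.0869

[0.0009,0.0012,-0.0027,-0.33,0.06,-0.11],
```

Call:
{"method": "jog_arm", "body": {
  "rows": [
    [0.3, 0.001, 0.001, -0.002, 0, 0, 0],
    [0.6, 0, 0, 0, 0, 0, 0],
    [1, 0, 0, 0, 0, 0, 0],
    [1, 0, 0, 0, 0, 0, 0],
    [1, 0, 0, 0, 0, 0, 0],
    [1, 0, 0, 0, 0, 0, 0],
    [1, 0, 0, 0, 0, 0, 0],
    [1, 0, 0, 0, 0, 0, 0],
    [1, 0, 0, 0, 0, 0, 0],
    [1, 0, 0, 0, 0, 0, 0],
    [1, 0, 0, 0, 0, 0, 0],
    [1, 0, 0, 0, 0, 0, 0]
  ]
}}

```text
time_s: 11.73
tool_pos: [0.4984, -0.0324, 0.2474]
tool_rot: [-180.0, 0.1, 64.9]
force: [-2.2, -2.7, 4.1]
grip_width: 0.0372
```

```bash
python3 plan.py "0.4973 -0.0322 0.081 65 1"
```

```text
11.7333 [ 0.4984 -0.0324  0.2474] [-1.7999e+02  8.0000e-02  6.4870e+01] [ 39.6  12.2 -42.2 113.2   9.7  58.1  57.8] [-2.2 -2.7  4.1] 0.0372

[-0.0003,-0.0011,0.0024,-0.01,0.08,-0.13],
```

Call:
{"method": "jog_arm", "body": {
  "rows": [
    [1, 0, 0, 0, 0, 0, 3],
    [1, 0, 0, 0, 0, 0, 6],
    [1, 0, 0, 0, 0, 0, 6],
    [1, 0, 0, 0, 0, 0, 6],
    [1, 0, 0, 0, 0, 0, 6],
    [1, 0, 0, 0, 0, 0, 6],
    [1, 0, 0, 0, 0, 0, 6],
    [1, 0, 0, 0, 0, 0, 6],
    [1, 0, 0, 0, 0, 0, 6],
    [1, 0, 0, 0, 0, 0, 6],
    [1, 0, 0, 0, 0, 0, 6],
    [1, 0, 0, 0, 0, 0, 0]
  ]
}}

```text
time_s: 12.73
tool_pos: [0.4979, -0.0329, 0.2474]
tool_rot: [179.9, 0.2, 1.6]
force: [-5.1, -3.7, 5.3]
grip_width: 0.0376
```

Call:
{"method": "jog_arm", "body": {
  "rows": [
    [1, 0, 0, 0, 0, 0, 6],
    [1, 0, 0, 0, 0, 0, 6],
    [1, 0, 0, 0, 0, 0, 6],
    [1, 0, 0, 0, 0, 0, 4],
    [1, 0, 0, 0, 0, 0, 0],
    [1, 0, 0, 0, 0, 0, 0]
  ]
}}

```text
time_s: 13.23
tool_pos: [0.4976, -0.0328, 0.2474]
tool_rot: [179.8, 0.2, -20.2]
force: [-6.9, -4.1, 6.8]
grip_width: 0.0373
```

```bash
python3 - <<'E'
from h import *
o=status.get_obs();p=cams.camera_params('wrist');im,D=cams.read_camera('wrist');save('w3',im);np.savez('w3',im=im,D=D,**p);print(o['tool_rot'],o['force'],o['wrist_torque'])
for X in((.4972,-.0322,.055),): print(proj(p,X))
for k in('pointer','mark_tip'): print(k,[(round(q['conf'],2),q['position'],atz(p,q['position'],.052)) for q in landmark_of('wrist',k)])
E
```

```text
[ 1.79816300e+02  1.57783481e-01 -2.01682558e+01] [-6.85119109 -4.12622495  6.81582789] [-0.88981625  1.32668959 -0.05886634]
[252.68682746 279.11633935]
pointer [(0.73, [193.6, 234.5], array([0.48639632, 0.00617469, 0.052     ]))]
mark_tip [(0.81, [186.6, 244.5], array([0.49270936, 0.00786073, 0.052     ]))]
```

View pics/w3.png

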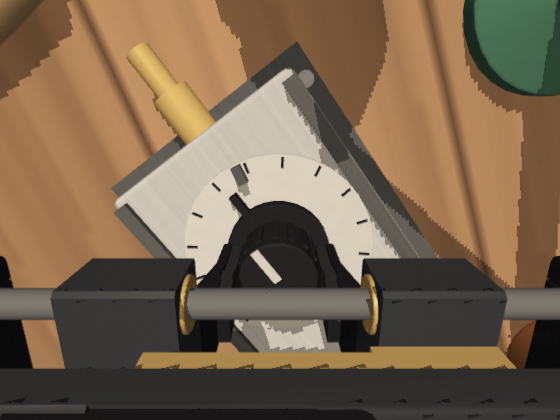

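The pointer tip is at about (197, 233) and the tab at about (178, 239); both can be seen while the knob is gripped. I'll unwrap the dial to measure the remaining angle.

```bash
cat > polar.py <<'E'
import sys; from h import *
from scipy.optimize import least_squares
n=sys.argv[1]; d=np.load(n+'.npz'); im=d['im']; p={k:d[k] for k in('vfov','cx','cy','eye','attitude')}
g=im.astype(np.float32).mean(2)
def samp(c,z,th,r):
    X=np.stack([c[0]+r*np.cos(th),c[1]+r*np.sin(th),np.full_like(r,z)],-1); uv=np.apply_along_axis(lambda x:proj(p,x),-1,X).astype(np.float32)
    return cv2.remap(g,uv[...,1],uv[...,0],cv2.INTER_LINEAR)
# axis in this camera's eyes: tick ring / skirt edge: refine centre with skirt edge (z .055, r .028), visible arc
c=np.array([.4976,-.0328])
a0,a1=float(sys.argv[2]),float(sys.argv[3]); th=np.radians(np.arange(a0,a1,.25)); 
ra=np.arange(.022,.034,.0002); T,Rr=np.meshgrid(th[::8],ra,indexing='ij')
for it in range(3):
    S=samp(c,.055,T,Rr); G=np.diff(cv2.GaussianBlur(S,(5,1),0),axis=1); e=ra[G.argmax(1)]+.0001; 
    ok=(abs(e-np.median(e))<.002); t=th[::8][ok]; s=np.linalg.lstsq(np.c_[np.cos(t),np.sin(t),np.ones(len(t))],e[ok],rcond=None)[0]
    c=c+s[:2]
print('axis seen',c,'r',s[2],ok.sum(),len(ok))
rr=np.arange(.030,.056,.0002); T,Rr=np.meshgrid(th,rr,indexing='ij'); S=samp(c,.053,T,Rr).T
for r in(.034,.036,.038,.040,.042,.044,.046,.048,.050):
    v=S[np.argmin(abs(rr-r))]; k=v<float(sys.argv[4]); lab=np.split(np.nonzero(k)[0],np.nonzero(np.diff(np.nonzero(k)[0])>1)[0]+1)
    print(r,[(round(float(np.degrees(th[q[0]])),1),round(float(np.degrees(th[q[-1]])),1)) for q in lab if len(q)>3])
cv2.imwrite('pics/'+n+'p.png',cv2.resize(S[::-1].clip(0,255).astype(np.uint8),(780,390),interpolation=cv2.INTER_CUBIC))
E
python3 polar.py w3 60 140 90
```

```text
axis seen [ 0.49773061 -0.03014643] r 0.027294073976860747 36 40
0.034 [(105.5, 114.2)]
0.036 [(105.5, 113.8)]
0.038 [(105.5, 113.0)]
0.04 []
0.042 [(93.2, 99.8)]
0.044 [(93.2, 99.8)]
0.046 [(67.5, 68.5), (90.2, 91.2), (93.2, 99.8), (113.0, 114.0), (135.8, 136.8)]
0.048 [(67.5, 68.2), (90.2, 91.2), (93.5, 99.2), (113.0, 114.0), (135.8, 136.8)]
0.05 [(93.5, 95.0), (97.0, 97.8)]
```

View pics/w3p.png

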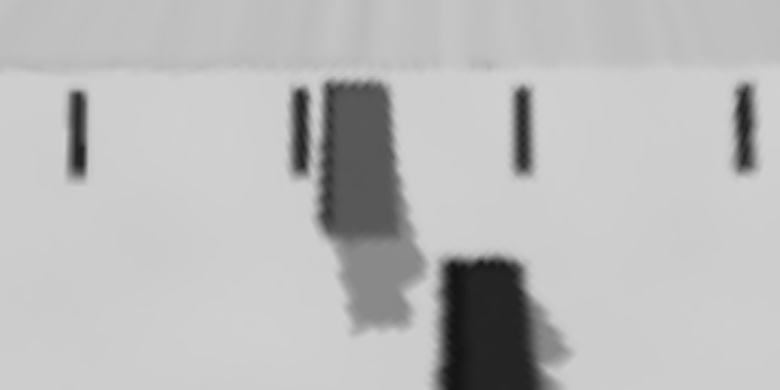

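Call:
{"method": "jog_arm", "body": {
  "rows": [
    [1, 0, 0, 0, 0, 0, 4],
    [1, 0, 0, 0, 0, 0, 5],
    [1, 0, 0, 0, 0, 0, 3.7],
    [1, 0, 0, 0, 0, 0, 0],
    [1, 0, 0, 0, 0, 0, 0]
  ]
}}

```text
time_s: 13.8
tool_pos: [0.4975, -0.0327, 0.2474]
tool_rot: [179.8, 0.1, -32.9]
force: [-7.1, -3.0, 8.2]
grip_width: 0.0376
```

```bash
python3 - <<'E'
from h import *
o=status.get_obs();p=cams.camera_params('wrist');im,D=cams.read_camera('wrist');save('w4',im);np.savez('w4',im=im,D=D,**p);print(o['tool_rot'],o['force'])
E
python3 polar.py w4 60 140 90
```

```text
[ 1.79778568e+02  1.37288126e-01 -3.28668692e+01] [-7.06408346 -3.01311054  8.18112975]
axis seen [ 0.49811973 -0.03189035] r 0.028783309416190755 38 40
0.034 [(92.5, 100.8)]
0.036 [(92.5, 100.8)]
0.038 [(92.8, 100.2)]
0.04 [(94.5, 98.5)]
0.042 []
0.044 [(93.0, 99.8)]
0.046 [(93.0, 99.8), (134.2, 135.0)]
0.048 [(68.0, 69.0), (90.0, 91.0), (93.2, 99.2), (112.2, 113.0), (134.5, 135.2)]
0.05 [(68.0, 68.8), (90.0, 91.0), (93.2, 99.2), (112.2, 113.2), (134.5, 135.2)]
```

View pics/w4p.png

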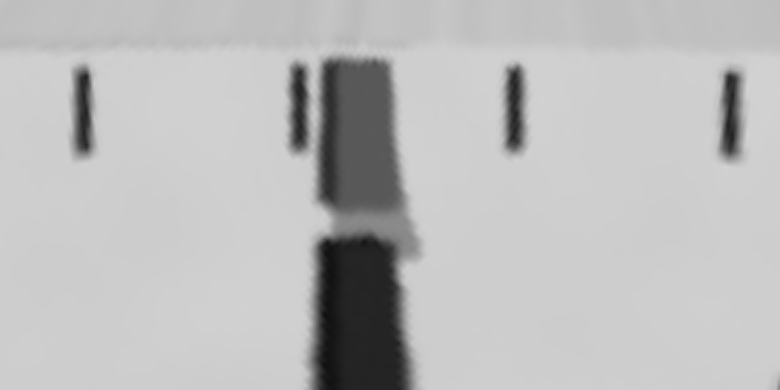

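Pointer and tab agree to within about 0.3° (96.5° against 96.5–96.9°). I'll release and lift straight up.

Call:
{"method": "jog_arm", "body": {
  "rows": [
    [0.5, 0, 0, 0, 0, 0, 0],
    [0.3, 0, 0, 0, 0, 0, 0],
    [0, 0, 0, 0, 0, 0, 0],
    [0, 0, 0, 0, 0, 0, 0],
    [0, 0, 0, 0, 0, 0, 0],
    [0, 0, 0, 0, 0, 0, 0],
    [0, 0, 0, 0, 0, 0, 0],
    [0, 0, 0, -0.02, 0, 0, 0],
    [0, 0, 0, -0.035, 0, 0, 0],
    [0, 0, 0, -0.035, 0, 0, 0],
    [0, 0, 0, -0.03, 0, 0, 0],
    [0, 0, 0, 0, 0, 0, 0]
  ]
}}

```text
time_s: 14.85
tool_pos: [0.5006, -0.0314, 0.3739]
tool_rot: [-179.8, -0.6, -32.8]
force: [1.4, -0.3, 0.1]
grip_width: 0.0866
```

```bash
python3 - <<'E'
from h import *
p=cams.camera_params('wrist');im,D=cams.read_camera('wrist');save('w5',im);np.savez('w5',im=im,D=D,**p)
print(landmark_of('wrist','lock_grip')[:1])
for q in landmark_of('wrist','lock_grip')[:1]: print(atz(p,q['position'],.113))
E
python3 polar.py w5 60 140 90; python3 plan.py "0.510 -0.08 0.20 40 12" "0.5215 -0.134 0.20 103 10" "0.5215 -0.134 0.121 103 4"
```

```text
[]
axis seen [ 0.49769833 -0.031551  ] r 0.027657265557977283 37 40
0.034 [(92.2, 98.8)]
0.036 [(92.2, 99.5)]
0.038 [(92.5, 99.2)]
0.04 []
0.042 [(95.2, 99.0)]
0.044 [(93.2, 98.8)]
0.046 [(93.0, 98.8)]
0.048 [(93.5, 98.3)]
0.05 [(93.5, 98.0)]
15.0 [ 0.4984 -0.0318  0.367 ] [ 1.7998e+02 -1.0000e-02 -3.2810e+01] [ 31.2   2.9 -31.2 106.1   1.6  71.5 -33.4] [-0.  -0.5 -0.9] 0.0868

[0.003,0.0029,0.0003,0.02,-0.01,-6.07],
[0.0027,0.0031,0.0002,0,0,-6.06],
[0.0023,0.0034,0.0003,0,0,-6.07],
[0.0019,0.0037,0.0002,0,0,-6.07],
[0.0016,0.0038,0.0003,0,0,-6.07],
[0.0011,0.004,0.0002,0,0,-6.06],
[0.0007,0.004,0.0003,0,0,-6.07],
[0.0003,0.0041,0.0002,0,0,-6.07],
[-0.0002,0.0042,0.0003,0,0,-6.07],
[-0.0006,0.0041,0.0002,0,0,-6.06],
[-0.001,0.004,0.0003,0,0,-6.07],
[-0.0014,0.0038,0.0002,0,0,-6.07],

[-0.0026,0.0049,0,0,0,-6.3],
[-0.0031,0.0045,0,0,0,-6.3],
[-0.0036,0.0042,0,0,0,-6.3],
[-0.004,0.0038,0,0,0,-6.3],
[-0.0045,0.0033,0,0,0,-6.3],
[-0.0047,0.0028,0,0,0,-6.3],
[-0.0051,0.0023,0,0,0,-6.3],
[-0.0052,0.0017,0,0,0,-6.3],
[-0.0054,0.0011,0,0,0,-6.3],
[-0.0055,0.0005,0,0,0,-6.3],
[0,0,0.0198,0,0,0],
[0,0,0.0197,0,0,0],

[0,0,0.0198,0,0,0],
[-0.0001,0,0.0197,0,0,0],
```

View pics/w5p.png

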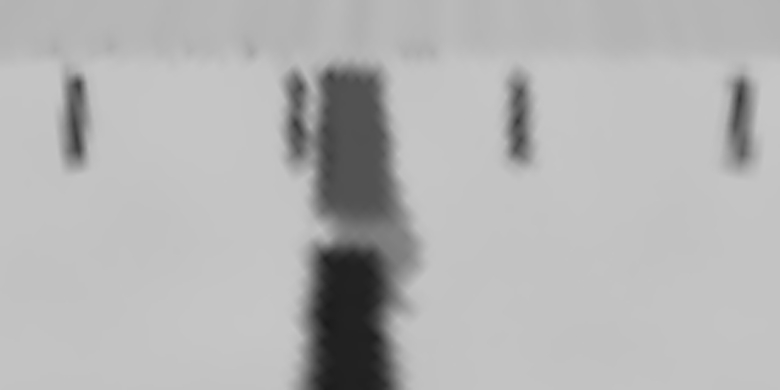

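Aligned after release too: pointer at 95.8°, tab at 96.0°. Next is the lock.

Call:
{"method": "jog_arm", "body": {
  "rows": [
    [0, 0.003, 0.003, 0, 0, 0, -6.1],
    [0, 0.0027, 0.003, 0, 0, 0, -6.1],
    [0, 0.0023, 0.0034, 0, 0, 0, -6.1],
    [0, 0.0019, 0.0037, 0, 0, 0, -6.1],
    [0, 0.0016, 0.0038, 0, 0, 0, -6.1],
    [0, 0.0011, 0.004, 0, 0, 0, -6.1],
    [0, 0.0007, 0.004, 0, 0, 0, -6.1],
    [0, 0.0003, 0.0041, 0, 0, 0, -6.1],
    [0, -0.0002, 0.0042, 0, 0, 0, -6.1],
    [0, -0.0006, 0.0041, 0, 0, 0, -6.1],
    [0, -0.001, 0.004, 0, 0, 0, -6.1],
    [0, -0.0014, 0.0038, 0, 0, 0, -6.1]
  ]
}}

```text
time_s: 16.0
tool_pos: [0.5097, -0.0801, 0.3651]
tool_rot: [-179.8, 0.1, 40.7]
force: [-0.2, 0.9, -0.2]
grip_width: 0.0872
```

Call:
{"method": "jog_arm", "body": {
  "rows": [
    [0, -0.0026, 0.0049, 0, 0, 0, -6.3],
    [0, -0.0031, 0.0045, 0, 0, 0, -6.3],
    [0, -0.0036, 0.0042, 0, 0, 0, -6.3],
    [0, -0.004, 0.0038, 0, 0, 0, -6.3],
    [0, -0.0045, 0.0033, 0, 0, 0, -6.3],
    [0, -0.0047, 0.0028, 0, 0, 0, -6.3],
    [0, -0.005, 0.0023, 0, 0, 0, -6.3],
    [0, -0.0052, 0.0017, 0, 0, 0, -6.3],
    [0, -0.0054, 0.0011, 0, 0, 0, -6.3],
    [0, -0.0055, 0.0005, 0, 0, 0, -6.3],
    [0, 0, 0, 0, 0, 0, 0]
  ]
}}

```text
time_s: 16.92
tool_pos: [0.5217, -0.135, 0.3651]
tool_rot: [-179.8, -0.1, 103.5]
force: [0.0, -0.1, -0.7]
grip_width: 0.0871
```

```bash
python3 - <<'E'
from h import *
p=cams.camera_params('wrist');im,D=cams.read_camera('wrist')
for q in landmark_of('wrist','lock_grip')[:2]: print(q['conf'],atz(p,q['position'],.113))
E
python3 plan.py "0.5218 -0.134 0.20 103.5 2" "0.5218 -0.134 0.121 103.5 4"
```

```text
0.61 [ 0.52514587 -0.13313415  0.113     ]
17.0167 [ 0.5218 -0.1337  0.3657] [-1.7987e+02 -1.1000e-01  1.0320e+02] [ 42.1   8.5 -33.2 101.    4.8  72.1 110.9] [-1.   0.3 -0.2] 0.0872

[-0.0002,0,0.0009,-0.13,-0.11,-0.15],
[-0.0001,0,0.0008,0,0,-0.15],
[0,0,0.0198,0,0,0],
[0,0,0.0197,0,0,0],
[0,0,0.0198,0,0,0],
[0,0,0.0197,0,0,0],
```

Call:
{"method": "jog_arm", "body": {
  "rows": [
    [0, 0, 0.001, 0.019, 0, 0, 0],
    [0, 0, 0, 0.02, 0, 0, 0],
    [0, 0, 0, 0.02, 0, 0, 0],
    [0, 0, 0, 0.019, 0, 0, 0],
    [0.3, 0, 0, 0, 0, 0, 0],
    [0.6, 0, 0, 0, 0, 0, 0],
    [1, 0, 0, 0, 0, 0, 0],
    [1, 0, 0, 0, 0, 0, 0],
    [1, 0, 0, 0, 0, 0, 0],
    [1, 0, 0, 0, 0, 0, 0],
    [1, 0, 0, 0, 0, 0, 0],
    [1, 0, 0, 0, 0, 0, 0]
  ],
  "grip_force": 15
}}

```text
time_s: 18.02
tool_pos: [0.5233, -0.1335, 0.2897]
tool_rot: [180.0, 0.0, 103.4]
force: [-0.6, -0.1, 1.1]
grip_width: 0.0416
```

Call:
{"method": "jog_arm", "body": {
  "rows": [
    [1, 0, 0, 0, 0, 0, 0],
    [1, 0, 0, 0, 0, 0, 0],
    [1, 0, 0, 0, 0, 0, 0],
    [1, 0, 0, 0, 0, 0, 0],
    [1, 0, 0, 0, 0, 0, 0],
    [1, 0, 0, 0, 0, 0, 0],
    [1, 0, 0, 0, 0, 0, 0]
  ]
}}

```text
time_s: 18.6
tool_pos: [0.5231, -0.1333, 0.2893]
tool_rot: [-180.0, -0.0, 103.4]
force: [-0.7, 1.1, 0.4]
grip_width: 0.0155
```

```bash
python3 plan.py "0.4976 -0.0325 0.121 103.5 10"
```

```text
18.6 [ 0.5231 -0.1333  0.2893] [-1.7999e+02 -2.0000e-02  1.0340e+02] [ 41.1  12.7 -32.9 105.9   7.7  63.5 108.8] [-0.7  1.1  0.4] 0.0155

[0.0104,-0.0001,0.0004,-0.01,-0.02,-0.01],
[0.0104,-0.0002,0.0005,0,0,-0.01],
[0.0104,-0.0001,0.0004,0,0,-0.01],
[0.0104,-0.0002,0.0004,0,0,-0.01],
[0.0104,-0.0001,0.0004,0,0,-0.01],
[0.0104,-0.0002,0.0005,0,0,-0.01],
[0.0104,-0.0001,0.0004,0,0,-0.01],
[0.0104,-0.0001,0.0004,0,0,-0.01],
[0.0104,-0.0002,0.0005,0,0,-0.01],
[0.0104,-0.0001,0.0004,0,0,-0.01],
```

Call:
{"method": "jog_arm", "body": {
  "rows": [
    [1, 0.004, 0, 0, 0, 0, 0],
    [1, 0.008, 0, 0, 0, 0, 0],
    [1, 0.01, 0, 0, 0, 0, 0],
    [1, 0.01, 0, 0, 0, 0, 0],
    [1, 0.01, 0, 0, 0, 0, 0],
    [1, 0.01, 0, 0, 0, 0, 0],
    [1, 0.01, 0, 0, 0, 0, 0],
    [1, 0.01, 0, 0, 0, 0, 0],
    [1, 0.01, 0, 0, 0, 0, 0],
    [1, 0.008, 0, 0, 0, 0, 0],
    [1, 0.005, 0, 0, 0, 0, 0],
    [1, 0, 0, 0, 0, 0, 0]
  ]
}}

```text
time_s: 19.6
tool_pos: [0.4983, -0.0395, 0.2892]
tool_rot: [-179.5, -0.0, 103.5]
force: [-12.1, -0.8, 10.4]
grip_width: 0.0152
```

Call:
{"method": "jog_arm", "body": {
  "rows": [
    [1, 0.003, 0, 0, 0, 0, 0],
    [1, 0.003, 0, 0, 0, 0, 0],
    [1, 0.003, 0, 0, 0, 0, 0],
    [1, 0.002, 0, 0, 0, 0, 0],
    [1, 0, 0, 0, 0, 0, 0]
  ]
}}

```text
time_s: 20.02
tool_pos: [0.4961, -0.0317, 0.2892]
tool_rot: [-179.5, 0.2, 103.4]
force: [-9.9, -8.8, 9.0]
grip_width: 0.0155
```

Call:
{"method": "jog_arm", "body": {
  "rows": [
    [1, 0.002, 0, 0, 0, 0, 0],
    [1, 0.001, 0, 0, 0, 0, 0],
    [1, 0, 0, 0, 0, 0, 0],
    [1, 0, 0, 0, 0, 0, 0]
  ]
}}

```text
time_s: 20.35
tool_pos: [0.4958, -0.0311, 0.2892]
tool_rot: [-179.5, 0.4, 103.2]
force: [-7.9, -13.9, 5.7]
grip_width: 0.0153
```

The lock has stopped moving (0.6 mm for a 3 mm command) and the force is rising, so it is against the stop. I'll release, lift and check.

Call:
{"method": "jog_arm", "body": {
  "rows": [
    [0.8, 0, 0, 0, 0, 0, 0],
    [0.5, 0, 0, 0, 0, 0, 0],
    [0, 0, 0, 0, 0, 0, 0],
    [0, 0, 0, 0, 0, 0, 0],
    [0, 0, 0, 0, 0, 0, 0],
    [0, 0, 0, 0, 0, 0, 0],
    [0, 0, 0, 0, 0, 0, 0],
    [0, 0, 0, -0.02, 0, 0, 0],
    [0, 0, 0, -0.03, 0, 0, 0],
    [0, 0, 0, -0.03, 0, 0, 0],
    [0, 0, 0, -0.03, 0, 0, 0],
    [0, 0, 0, 0, 0, 0, 0]
  ]
}}

```text
time_s: 21.35
tool_pos: [0.4997, -0.0265, 0.4054]
tool_rot: [179.5, 0.2, 103.4]
force: [1.2, -0.1, 0.5]
grip_width: 0.0817
```

Call:
{"method": "jog_arm", "body": {
  "rows": [
    [0, 0, -0.02, -0.02, 0, 0, 0],
    [0, 0, -0.02, -0.01, 0, 0, 0],
    [0, 0, -0.01, 0, 0, 0, 0],
    [0, 0, 0, 0, 0, 0, 0],
    [0, 0, 0, 0, 0, 0, 0]
  ]
}}

```text
time_s: 21.77
tool_pos: [0.4491, -0.0389, 0.4287]
tool_rot: [180.0, 0.0, 103.4]
force: [-0.4, 0.3, -0.3]
grip_width: 0.087
```

```bash
python3 look.py w6; python3 - <<'E'
from h import *
for c in('top','scene'):
    p=cams.camera_params(c);im,D=cams.read_camera(c)
    if c=='scene': save('s6',im)
    for n in('oil_bottle','wax_jar','varnish_tin','blank'): print(c,n,[(round(q['conf'],2),atz(p,q['position'],0).round(3)[:2]) for q in landmark_of(c,n)[:1]])
E
```

```text
wrist knob_grip [(0.64, array([231.5, 311.3]), array([0.4866, 0.0044]))]
wrist pointer [(0.63, array([185.1,  46.8]), array([ 0.5091, -0.2773])), (0.51, array([231.6, 309.6]), array([0.4954, 0.007 ]))]
wrist mark_tip [(0.67, array([192.5, 527.7]), array([0.3988, 0.2212])), (0.46, array([229.7, 310.9]), array([0.4929, 0.0079]))]
wrist lock_grip [(0.87, array([246.7, 274.4]), array([ 0.4963, -0.0318])), (0.6, array([227. , 312.1]), array([ 0.4695, -0.0028]))]
wrist lamp_grip []
top knob_grip []
top lock_grip [(0.73, array([220.4, 299.5]), array([ 0.5019, -0.0402]))]
top lamp_grip [(0.85, array([171. , 188.2]), array([0.587 , 0.2211])), (0.63, array([133.1, 271.1]), array([0.6826, 0.0376]))]
scene knob_grip [(0.46, array([216.5, 262.2]), array([ 0.4923, -0.0333])), (0.44, array([203., 310.]), array([0.4808, 0.1326]))]
scene lock_grip [(0.85, array([210.8, 263.7]), array([ 0.496 , -0.0281]))]
scene lamp_grip [(0.82, array([192. , 356.6]), array([0.5888, 0.2276])), (0.54, array([201.6, 309.8]), array([0.5869, 0.0877]))]
22.4667 [ 0.44931618 -0.03904752  0.4293415 ] [1.79999510e+02 4.34305281e-03 1.03396438e+02] [ 39.7  -6.5 -34.9 106.5  -3.8  78.9 109.1]
top oil_bottle [(0.84, array([ 0.659, -0.205]))]
top wax_jar [(0.76, array([0.561, 0.192]))]
top varnish_tin [(0.64, array([ 0.533, -0.32 ]))]
top blank [(0.67, array([0.68 , 0.156]))]
scene oil_bottle [(0.74, array([ 0.658, -0.207]))]
scene wax_jar [(0.65, array([0.546, 0.175]))]
scene varnish_tin [(0.8, array([ 0.535, -0.318]))]
scene blank [(0.68, array([0.556, 0.176]))]
```

View pics/w6.png

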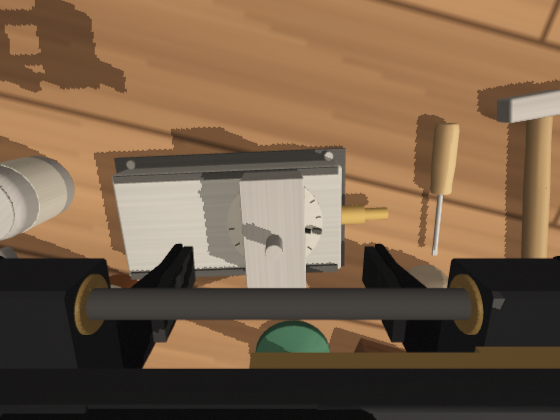

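View pics/s6.png

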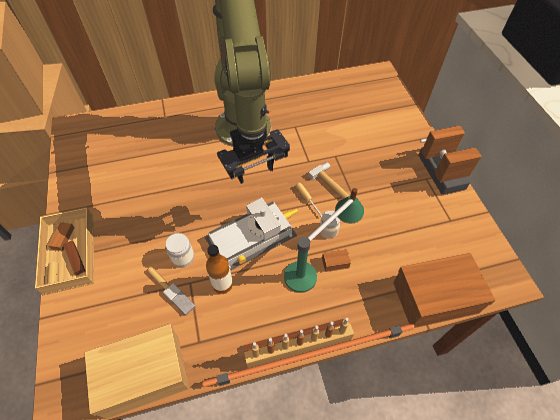

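The wrist view shows the lock bridge centred over the dial with its stub at (245, 274), and pointer and tab still in line at (230, 312). The scene view shows the lamp head over the jar side at (208, 349) and the other items where they were.

```bash
python3 -c "
from cell import env; print(env.sign_off())"
```

```text
the job is handed in; nothing more can be done
None
```

The job is done in the order asked and handed in at about 22.6 s of the 72 s allowed.

- **Lamp:** I swung the arm to the left, away from the bottle. The head now sits at about (0.587, 0.219), roughly 25 cm to the side of the knob.
- **Knob:** I turned it about 98° clockwise. After I let go, the pointer measured 95.8° and the tab 96.0°, so they agree to about 0.3°. The tab was not touched.
- **Lock:** I slid it about 105 mm until it stopped against the end stop, where the force rose and the last 3 mm of push moved it only 0.6 mm. The stub was then seen at (0.496, -0.032), against the knob axis at (0.4975, -0.0325).

**Last checks:** The gripper was open and clear of everything. The bottle, jar and tin were at their starting positions to within about 1–1.5 cm of detection scatter. The scene camera's detection of the block disagreed: it landed on the jar's position. The top camera's detection and the picture both show the block unmoved. The driver, mallet and brush were checked only by eye and look unmoved.

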